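# Bring the red canister round on the pantry turntable and take it out

### The arm

A 6-joint arm with a two-finger parallel gripper is mounted at the origin on the work surface. World frame = base frame: x ahead of the robot, y to its left, z up, the work surface at z = 0. Lengths are in mm, angles in rad, forces in N, time in s.
With the tool pointing down it reaches from about 275 to 975 mm from the base axis. Payload 8.4 kg.
Tool frame: the origin (TCP) lies between the finger pads; the fingertips stand 22 mm ahead of it and the grasp point (between the pads) lies 3 mm ahead of it (robot.nose_length is the distance from the TCP to the fingertips, in mm); z points along the fingers, y is the line along which they close (so a half turn about z gives the same grasp; the last joint's range is limited). The gripper opens to 92 mm and grips with 3 to 60 N. Pads are 20 mm wide; open, the fingers measure 128 mm over their backs; the gripper's body (75 mm by 189 mm) begins 69 mm behind the grasp point.
Start: joints at [-1.182, 0.353, 1.633, -0, 1.155, -0.002], TCP at [238.079, -577.881, 236.583] pointing down, gripper open.
Joint ranges: [-2.63, 2.63], [-0.92, 2.1], [0.06, 2.66], [-1.3, 4.44], [0, 2.69], [-3.02, 3.02]. Speed limits (rad/s): [2.22, 2.22, 2.79, 3.14, 3.14, 3.14].

### API

Orientations are given as a 3x3 rotation matrix whose columns are the frame's x, y, z axes.
In Python, from rig import robot gives the robot as it stands. The module is installed in compiled form; this text tells all that it offers.
- The arm moves only by the tool arm_command, never from a script. Its argument "series" is one flat list of numbers, 7 for each row, row after row: the shift along the tool's x, y, z in units of 25 mm (1.0 is 25 mm), then the turn, a rotation vector about the tool's x, y, z in units of 0.15 rad (1.0 is 0.15 rad), then the gripper's target within -1 to 1 (fully open at 1, half-way at 0, shut at -1). A call has 1 to 12 rows; each row shifts and turns the commanded pose from where the row before left it, along the tool's axes as they then stand; what a row does not reach is not made up. A row lasts 1/10 s, in which the tool goes at most 50 mm and 8.59 degrees, less where a joint would pass 70% of its speed; a pose out of reach is approached as far as the arm can. A call with a number of a shift or a turn outside -1 to 1 is refused whole. A call with a gripper value outside its range is refused whole. The fingers move at their own pace and stop on an object; "grip_force" is the grip in N (left out, the last holds). Time passes only in rows, so rows that do not move let the fingers close. It gives the time, the measured TCP pose, the force, the opening and the grip force at its end, in the units of the state.
- robot.read_state(): the state, without advancing time (a new reading comes with each control period).
- robot.camera(name): name is "scene" or "side" or "wrist"; returns (picture, depth): 400x640x3 uint8, red, green, blue; 400x640 float32, mm along the optical axis (not along the pixel's ray), 0 where there is no reading.
- robot.calibration(name): a dict with "K" (3x3 intrinsics, pixels), "origin" and "orientation" of the camera in the world. Camera axes: x right, y up, looking along -z (the intrinsics and any distortion apply to the point x, -y, -z); pixel columns grow to the right and rows downward; lengths in mm; the calibration is good to about 2 mm. A picture is of the moment at which its call begins: read the wrist's pose just before it. calibration takes no time and is no camera call; for the wrist camera it gives the pose at the moment of the call.
- robot.close_job(): hands the job in; it is judged then, once.
The state is a dict: "time_s": time; "joint_positions": joint angles; "qd": joint speeds; "effort": joint torques, N m; "ee_pos": TCP position; "tcp_rot": TCP orientation; "ft_force": force on the tool from outside, world axes, zero at the start; "moment": the same for the moment, N m; "opening": opening from 0.0 (shut) to 1.0 (fully open); "finger_force": force on a finger pad.
Only numpy, scipy, OpenCV 4.12 (cv2) and the standard library are available. Lean on these libraries where they do the work, as an engineer would, in place of code of your own. Each camera call takes 0.05 s, during which the arm holds its last target. There are 200 camera calls.

### The job

Turn the turntable by its rim until the canister with the red lid is straight at the front and the tray stands still; only then take hold of that canister. Lift it out from under the wire shelf and stand it upright, without dropping it, on the middle of the cork mat; leave the other canisters standing on the tray, untouched, and the yellow tin where it is.

Things in the scene. Friction and masses are not known exactly. Their poses are not given: they have to be found in the camera images.
- turntable_base: Pantry turntable (lazy susan): its fixed grey base, 260 mm across, on which the round tray turns. Origin on the table surface, on the vertical turning axis. It never turns: its axes are the world's.
- tray_mid (a point): Centre of the white tray's floor, 36 mm above the table. The tray's grippy black rubber rim is a band of 320 mm outer diameter from 16 to 36 mm above the table; above it, a 7 mm wide lip (outer diameter 316 mm) rises to 48 mm. Canisters stand on the floor in a ring, axes 105 mm from the turning axis.
- tray (a joint): Turning of the tray, rad, counter-clockwise from above positive; 0 is wherever it stood at the start. Turns endlessly both ways on a ball bearing; 0.5 N along the rim keeps it moving; let go while moving, it coasts a few degrees. A tool pressed inwards on the rim and swept along it turns it by friction (coefficient at least 0.5); more than one stroke may be needed.
- front_place (a point): The place on the turntable that faces straight front: tray floor height, 105 mm from the turning axis towards the robot (-x). Fixed in the world, does not turn with the tray.
- red_canister_mid (a point): Canister with red lid and red band, standing on the tray: white closed cylinder 60 mm in diameter, 125 mm tall, 0.3 to 0.55 kg. Point at its centre, 62.5 mm above its foot. z up its axis.
- grey_canister_mid (a point): Same canister with grey lid, also on the tray. Point at its centre. Leave it on the tray.
- blue_canister_mid (a point): Same canister with blue lid, also on the tray. Point at its centre. Leave it on the tray.
- black_canister_mid (a point): Same canister with black lid, also on the tray. Point at its centre. Leave it on the tray.
- mat_top (a point): Round cork mat lying fixed in front of the shelf, on the left or right, 140 mm across, 8 mm thick. Point at the centre of its top face.
- tin_mid (a point): Low yellow food tin, 77 mm across, 58 mm tall, standing on the side away from the mat. Point at its centre. Leave it alone.
- shelf_edge (a point): Chrome wire shelf fixed over the turntable. Point half-way along its lower front edge. Its underside is 330 mm above the table; it is 26 mm thick and reaches 560 mm to either side (y) and 340 mm back (+x) from here; 25 mm posts stand at its corners. Only a tool leaning forward, 30 to 50 degrees from vertical, gets at what stands at the front beneath it.
Things that resemble listed ones, but are neither listed nor needed, are in the scene too. What is meant by the part that bears mat_top is not pink or purple, and is the larger of those in its own colour.

How it is judged (in metres and radians):
On the way:
1. the red canister, standing on the tray, is straight at the front (within 16 mm) and the tray is still (horizontal distance between red_canister_mid and front_place below 0.016 m and z of red_canister_mid in the frame of front_place below 0.068 m and linear speed of red_canister below 0.02 m/s and velocity of joint tray between -0.03 and 0.03 rad/s), for 0.3 s.
At the end, for the whole second after the job is handed in: The red canister stands upright (within 4.5 degrees) and at rest on the cork mat, its axis within 35 mm of the mat's centre; the grey, blue and black canisters stand upright (within 5.7 degrees) on the tray, 125 mm or less from its axis; the tray is still (horizontal distance between red_canister_mid and mat_top below 0.035 m and z of red_canister_mid in the frame of mat_top between 0.058 and 0.068 m and angle between red_canister_mid's own z axis and vertical below 0.08 rad and linear speed of red_canister below 0.02 m/s and velocity of joint tray between -0.03 and 0.03 rad/s and angle between each of grey_canister_mid, blue_canister_mid, black_canister_mid's own z axis and vertical below 0.1 rad and horizontal distance between each of grey_canister_mid, blue_canister_mid, black_canister_mid and turntable_base below 0.125 m and height (world z) of each of grey_canister_mid, blue_canister_mid, black_canister_mid above 0.09 m); the robot touches nothing.
It fails at once if the red canister is handled on the tray before it is at the front (contact force between the fingers and red_canister above 1 N and horizontal distance between red_canister_mid and front_place above 0.035 m and horizontal distance between red_canister_mid and turntable_base below 0.125 m and height (world z) of red_canister_mid below 0.105 m).
It fails at once if the red canister is dropped or flung (linear speed of red_canister above 0.4 m/s and contact force between the fingers and red_canister below 0.05 N).
It fails at once if the red canister is tipped over (angle between red_canister_mid's own z axis and vertical above 0.6 rad).
It fails at once if another canister is touched by the robot (contact force between any of the fingers, the arm and grey_canister above 2 N or contact force between any of the fingers, the arm and blue_canister above 2 N or contact force between any of the fingers, the arm and black_canister above 2 N).
It fails at once if the tin is disturbed (distance of tin_mid from where it was at the start of the episode above 0.02 m or angle between tin_mid's own z axis and vertical above 0.3 rad).
It also fails if it takes over 69 s, if anything falls off the work surface, if the arm or the gripper's body presses on something with over 40 N, if the wrist force passes 120 N, or if a joint passes its speed limit or range.

## Working session

There is one attempt and no reset: what is moved stays moved. The work goes in short steps, Python scripts to look and compute and a tool call to move; the robot and the scene stay as the last step left them, time stands still between calls to the robot, and variables do not carry over. Pictures are saved under pics/ and viewed, at most 10 in all, crops included, and the job is handed in when it is done.

Besides the shell and the picture viewer there is one more tool, called after "Emit:" as name(argument=value, ...), one argument or row to a line, values as JSON. arm_command: Moves the arm, as the interface text tells. Its arguments: {"type":"object","properties":{"series":{"type":"array"},"grip_force":{"type":"number"}},"required":["series"]}

```bash
mkdir -p pics; cat > h.py <<'E'
import numpy as np, cv2
from rig import robot
def cal(n):
    c=robot.calibration(n); return np.array(c["K"]),np.array(c["origin"]),np.array(c["orientation"])
def pts(n,depth,c=None):
    K,o,R=c or cal(n)
    v,u=np.mgrid[0:400,0:640]
    P=np.stack([(u-K[0,2])/K[0,0]*depth,-(v-K[1,2])/K[1,1]*depth,-depth],-1)
    return P@R.T+o
def ray(n,u,v,z):
    K,o,R=cal(n); d=R@np.array([(u-K[0,2])/K[0,0],-(v-K[1,2])/K[1,1],-1]); return o+d*(z-o[2])/d[2]
def save(p,f): cv2.imwrite('pics/'+f,cv2.cvtColor(p,cv2.COLOR_RGB2BGR))
E
python3 - <<'E'
from h import *
for n in("scene","side"):
    p,d=robot.camera(n); save(p,n+'0.png'); np.savez(n+'0.npz',p=p,d=d)
    K,o,R=cal(n); print(n,K.round(1).tolist(),o.round(),R.round(3).tolist(),{k:len(np.atleast_1d(v)) for k,v in robot.calibration(n).items()})
print(robot.read_state())
E
```

```text
scene [[370.5, 0.0, 319.2], [0.0, 370.5, 201.6], [0.0, 0.0, 1.0]] [ 308.  231. 1364.] [[-0.874, 0.461, -0.156], [-0.487, -0.828, 0.277], [-0.002, 0.318, 0.948]] {'K': 3, 'origin': 3, 'orientation': 3}
side [[502.3, 0.0, 311.6], [0.0, 502.3, 196.9], [0.0, 0.0, 1.0]] [-334. -624. 1480.] [[0.479, 0.699, -0.531], [-0.877, 0.371, -0.305], [-0.016, 0.612, 0.791]] {'K': 3, 'origin': 3, 'orientation': 3}
{'time_s': 0.1, 'joint_positions': array([-1.18241368e+00,  3.53560366e-01,  1.63401650e+00,  9.72690916e-06,
        1.15521892e+00, -2.38883688e-03]), 'qd': array([ 9.38292390e-04, -3.97594884e-05, -1.28248717e-03, -6.66245858e-04,
       -2.38383464e-04,  8.71867141e-04]), 'effort': array([-9.00411651e-04, -5.94904983e+01, -3.34930944e+01,  6.97461795e-02,
        1.83818140e-02, -2.07120081e-05]), 'ee_pos': array([ 237.92119539, -577.51013004,  235.9688406 ]), 'tcp_rot': array([[ 9.24616975e-01,  3.80897952e-01, -4.47380713e-04],
       [ 3.80898215e-01, -9.24616300e-01,  1.11689710e-03],
       [ 1.17683172e-05, -1.20310853e-03, -9.99999276e-01]]), 'ft_force': array([-0.83883369, -1.39107405,  1.25554826]), 'moment': array([ 0.02676065,  0.0084301 , -0.03577887]), 'finger_force': 0.0, 'opening': 0.9979592081273987}
```

View pics/scene0.png

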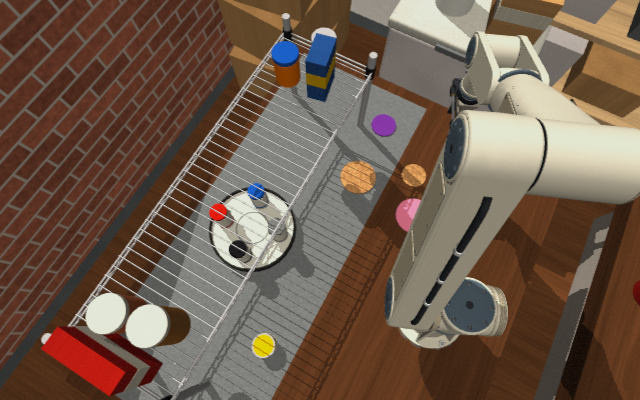

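View pics/side0.png

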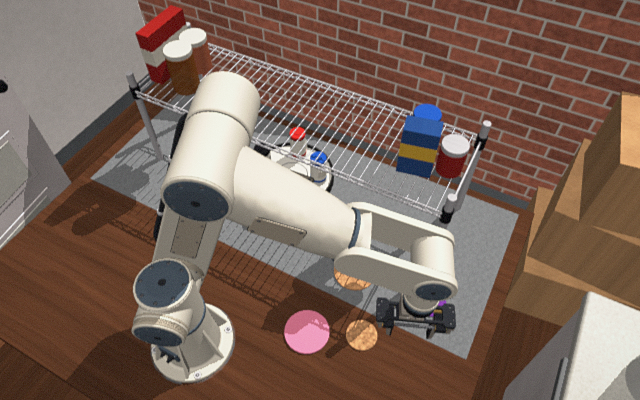

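The scene view shows the tray at about (252,230), with the red lid at (219,212), blue at (256,190), black at (239,248) and grey at about (281,233). The larger cork mat is at (358,177), a smaller decoy mat at (414,175), and the tin at (263,345). The side view shows the same layout, partly hidden by the arm.

```bash
python3 - <<'E'
from h import *
f=np.load('scene0.npz');p,d=f['p'],f['d'];P=pts('scene',d)
hsv=cv2.cvtColor(p,cv2.COLOR_RGB2HSV);H,S,V=[hsv[...,i].astype(int) for i in range(3)]
def blob(m,n,z,c,r):
    v,u=np.mgrid[0:400,0:640]; m=m&(np.hypot(u-c[0],v-c[1])<r)
    (uc,vc),rad=cv2.minEnclosingCircle(np.argwhere(m)[:,::-1].astype(np.float32))
    M=np.argwhere(m).mean(0); print(n,m.sum(),'cent',M[::-1].round(1),'circ',uc,vc,rad,'ray',ray('scene',M[1],M[0],z).round(1),'depthmed',np.median(P[m],0).round(1))
blob(((H<8)|(H>172))&(S>150)&(V>120),'red',161,(219,212),14)
blob((H>100)&(H<130)&(S>120),'blue',161,(256,190),14)
blob(V<50,'black',161,(239,248),12)
blob((H>5)&(H<22)&(S>90)&(V>130),'mat',8,(358,177),25)
blob((H>5)&(H<22)&(S>90)&(V>130),'mat2',8,(414,175),18)
blob((H>22)&(H<35)&(S>120),'tin',58,(263,345),16)
# tray from depth: white/lip points 30<z<52
v,u=np.mgrid[0:400,0:640]
m=(np.hypot(u-252,v-230)<60)&(P[...,2]>30)&(P[...,2]<52)
q=P[m][:,:2].astype(np.float32);print('tray',m.sum(),cv2.minEnclosingCircle(q),q.min(0),q.max(0),np.percentile(q,[1,99],axis=0))
m=(np.hypot(u-252,v-230)<60)&(P[...,2]>150)&(P[...,2]<175)
n,l,s,c=cv2.connectedComponentsWithStats(m.astype(np.uint8))
for i in range(1,n):
    if s[i,4]>15: print(s[i,4],c[i].round(),P[l==i].mean(0).round(),p[l==i].mean(0).round())
m=(P[...,2]>300)&(P[...,2]<370)&(u>80)&(u<380)&(v<390)&(P[...,0]>250)
q=P[m];print('shelf',np.percentile(q,[0.5,2,50,98,99.5],axis=0).round())
s=p[150:300,170:330];save(cv2.resize(s,None,fx=4,fy=4,interpolation=cv2.INTER_CUBIC),'crop.png')
E
```

```text
red 207 cent [217.6 211.5] circ 217.61111450195312 211.61111450195312 8.78596305847168 ray [790.3  78.8 161. ] depthmed [790.8  80.1 159.2]
blue 184 cent [255.5 190.7] circ 255.37844848632812 190.56629943847656 8.76276683807373 ray [718.2 -47.7 161. ] depthmed [717.6 -48.1 159.1]
black 198 cent [237.5 249.1] circ 237.61111450195312 248.61111450195312 8.785959243774414 ray [660.6 154.2 161. ] depthmed [660.7 157.1 159. ]
mat 908 cent [357.7 176.5] circ 357.6202087402344 176.89642333984375 17.65482521057129 ray [ 449.3 -329.8    8. ] depthmed [ 449.2 -329.8    8.4]
mat2 436 cent [413.6 174.7] circ 413.3214416503906 175.39796447753906 12.552687644958496 ray [ 259.6 -444.3    8. ] depthmed [ 259.5 -444.6    6.1]
tin 348 cent [262.9 345.2] circ 263.3474426269531 345.3135681152344 10.94132137298584 ray [442.4 375.6  58. ] depthmed [442.2 375.7  58.7]
tray 3675 ((692.1932373046875, 51.51718521118164), 160.06265258789062) [ 534.15076 -106.84589] [851.253   210.54309] [[539.40744995 -98.65582581]
 [836.00610229 203.06448944]]
196 [256. 191.] [717. -49. 159.] [ 37.  87. 167.]
215 [218. 212.] [789.  78. 159.] [215.  36.  24.]
91 [273. 223.] [604.  21. 160.] [128. 129. 123.]
57 [281. 229.] [570.  26. 158.] [113. 113. 108.]
240 [238. 249.] [662. 153. 159.] [39. 38. 38.]
shelf [[ 537. -547.  312.]
 [ 539. -544.  332.]
 [ 689.   45.  355.]
 [ 877.  515.  366.]
 [1606.  571.  369.]]
```

View pics/crop.png

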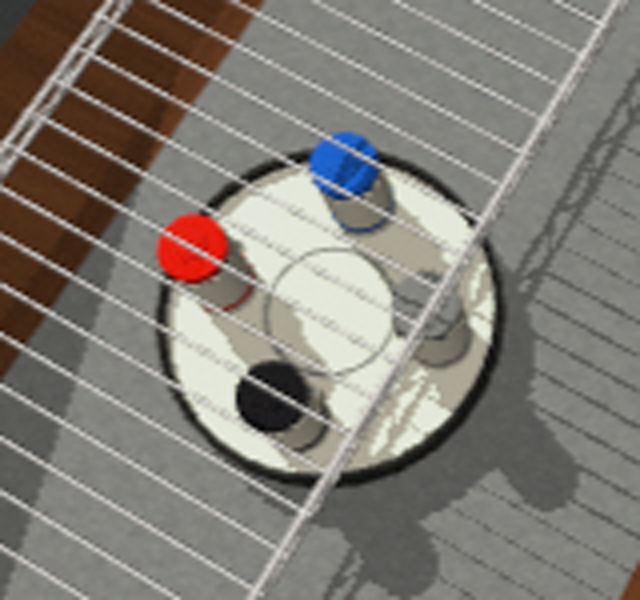

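The crop shows a red lid (far right in the world), blue, black and grey roughly 90° apart. The tray centre is about (692,52), the shelf edge is at x≈537, and red stands at about +16°. Red therefore has to go about +164°, which takes two rim strokes from +y to -y along the front.

```bash
cat >> h.py <<'E'
from scipy.spatial.transform import Rotation as Ro
def orient(psi,tau):
    c,s=np.cos(tau),np.sin(tau); z=np.array([np.cos(psi)*s,np.sin(psi)*s,-c]); y=np.array([np.sin(psi),-np.cos(psi),0]); return np.stack([np.cross(y,z),y,z],1)
def plan(way,g,start=None):
    """way: (pos,R,n); prints rows, tracking the rounding"""
    s=robot.read_state(); p,R=start or (s['ee_pos'],s['tcp_rot']); p=np.array(p,float)
    for P,R1,n in way:
        R1=R if R1 is None else R1; p0=p.copy();R0=R; w=Ro.from_matrix(R0.T@R1).as_rotvec()
        for k in range(1,n+1):
            pk=p0+(np.array(P)-p0)*k/n; Rk=R0@Ro.from_rotvec(w*k/n).as_matrix()
            a=np.round(R.T@(pk-p)/25,2); b=np.round(Ro.from_matrix(R.T@Rk).as_rotvec()/.15,2)
            assert abs(np.r_[a,b]).max()<=1,(a,b)
            print(*[f'{x:g},' for x in np.r_[a,b,g]+0],sep='')
            p=p+R@a*25; R=R@Ro.from_rotvec(b*.15).as_matrix()
    print('end',p.round(1),R.round(3).tolist())
C=np.array([692.5,51.8])
def rimx(Y,press=0,hw=18):  # TCP x for contact at bar-centre offset Y
    yc=max(abs(Y)-hw,0); return C[0]-np.sqrt(160**2-yc**2)-22.6+press
T=np.pi/4
E
python3 - <<'E'
from h import *
from scipy.optimize import least_squares
q=np.array([[790.3,78.8],[718.2,-47.7],[660.6,154.2]])
print(least_squares(lambda c:np.hypot(*(q-c).T)-105,C).x)
R=orient(0,T)
print(rimx(125))
plan([((300,-290,240),orient(-.2,T*.5),12),((420,-20,200),R,12),((470,176,120),R,9)],-1)
E
```

```text
[688.51906734  52.99867405]
550.9420242270405
0.56,-0.81,-0.01,-0.07,0.21,0.32,-1,
0.51,-0.83,-0.01,-0.06,0.21,0.33,-1,
0.48,-0.86,0.01,-0.07,0.22,0.32,-1,
0.43,-0.88,0.01,-0.06,0.21,0.33,-1,
0.39,-0.9,0.01,-0.07,0.21,0.32,-1,
0.35,-0.92,0.02,-0.06,0.21,0.32,-1,
0.3,-0.93,0.02,-0.07,0.21,0.33,-1,
0.25,-0.95,0.01,-0.06,0.21,0.32,-1,
0.21,-0.95,0.02,-0.07,0.22,0.32,-1,
0.16,-0.97,0.01,-0.06,0.21,0.33,-1,
0.11,-0.98,0.01,-0.07,0.21,0.32,-1,
0.06,-0.97,0,-0.06,0.21,0.33,-1,
0.15,-0.96,0.2,0.06,0.22,-0.09,-1,
0.15,-0.96,0.22,0.06,0.22,-0.1,-1,
0.16,-0.95,0.24,0.07,0.21,-0.09,-1,
0.16,-0.95,0.24,0.06,0.22,-0.09,-1,
0.17,-0.95,0.26,0.06,0.22,-0.1,-1,
0.17,-0.94,0.28,0.06,0.22,-0.09,-1,
0.18,-0.93,0.29,0.06,0.21,-0.09,-1,
0.18,-0.93,0.3,0.07,0.22,-0.1,-1,
0.18,-0.92,0.32,0.06,0.22,-0.09,-1,
0.19,-0.92,0.33,0.06,0.22,-0.09,-1,
0.18,-0.91,0.35,0.06,0.21,-0.1,-1,
0.19,-0.91,0.36,0.07,0.22,-0.09,-1,
-0.09,-0.87,0.41,0,0,0,-1,
-0.1,-0.87,0.41,0,0,0,-1,
-0.09,-0.87,0.41,0,0,0,-1,
-0.1,-0.87,0.41,0,0,0,-1,
-0.09,-0.87,0.41,0,0,0,-1,
-0.09,-0.88,0.41,0,0,0,-1,
-0.1,-0.87,0.41,0,0,0,-1,
-0.09,-0.87,0.41,0,0,0,-1,
-0.09,-0.87,0.41,0,0,0,-1,
end [470.1 176.1 120. ] [[0.707, 0.001, 0.707], [0.0, -1.0, 0.001], [0.707, -0.0, -0.707]]
```

Emit:
arm_command(
  series=[0.56, -0.81, 0, -0.07, 0.21, 0.32, -1, 0.51, -0.83, 0, -0.06, 0.21, 0.33, -1, 0.48, -0.86, 0, -0.07, 0.22, 0.32, -1, 0.43, -0.88, 0, -0.06, 0.21, 0.33, -1, 0.39, -0.9, 0, -0.07, 0.21, 0.32, -1, 0.35, -0.92, 0, -0.06, 0.21, 0.32, -1, 0.3, -0.93, 0, -0.07, 0.21, 0.33, -1, 0.25, -0.95, 0, -0.06, 0.21, 0.32, -1, 0.21, -0.95, 0, -0.07, 0.22, 0.32, -1, 0.16, -0.97, 0, -0.06, 0.21, 0.33, -1, 0.11, -0.98, 0, -0.07, 0.21, 0.32, -1, 0.06, -0.97, 0, -0.06, 0.21, 0.33, -1],
)

```text
time_s: 1.3
ee_pos: [299.4, -289.3, 242.5]
tcp_rot: [[0.904, -0.201, 0.376], [-0.186, -0.98, -0.077], [0.384, -0.0, -0.923]]
ft_force: [0.4, 0.2, -1.0]
opening: 0.001
finger_force: 0.0
```

Emit:
arm_command(
  series=[0.15, -0.96, 0.2, 0.06, 0.22, -0.09, -1, 0.15, -0.96, 0.22, 0.06, 0.22, -0.1, -1, 0.16, -0.95, 0.24, 0.07, 0.21, -0.09, -1, 0.16, -0.95, 0.24, 0.06, 0.22, -0.09, -1, 0.17, -0.95, 0.26, 0.06, 0.22, -0.1, -1, 0.17, -0.94, 0.28, 0.06, 0.22, -0.09, -1, 0.18, -0.93, 0.29, 0.06, 0.21, -0.09, -1, 0.18, -0.93, 0.3, 0.07, 0.22, -0.1, -1, 0.18, -0.92, 0.32, 0.06, 0.22, -0.09, -1, 0.19, -0.92, 0.33, 0.06, 0.22, -0.09, -1, 0.18, -0.91, 0.35, 0.06, 0.21, -0.1, -1, 0.19, -0.91, 0.36, 0.07, 0.22, -0.09, -1],
)

```text
time_s: 2.5
ee_pos: [412.9, -39.9, 208.5]
tcp_rot: [[0.721, -0.009, 0.693], [-0.011, -1.0, -0.001], [0.693, -0.007, -0.721]]
ft_force: [0.7, 0.2, 0.5]
opening: 0.006
finger_force: 0.0
```

Emit:
arm_command(
  series=[-0.09, -0.87, 0.41, 0, 0, 0, -1, -0.1, -0.87, 0.41, 0, 0, 0, -1, -0.09, -0.87, 0.41, 0, 0, 0, -1, -0.1, -0.87, 0.41, 0, 0, 0, -1, -0.09, -0.87, 0.41, 0, 0, 0, -1, -0.09, -0.88, 0.41, 0, 0, 0, -1, -0.1, -0.87, 0.41, 0, 0, 0, -1, -0.09, -0.87, 0.41, 0, 0, 0, -1, -0.09, -0.87, 0.41, 0, 0, 0, -1, 0, 0, 0, 0, 0, 0, -1],
)

```text
time_s: 3.5
ee_pos: [447.1, 42.8, 194.1]
tcp_rot: [[0.685, 0.013, 0.729], [-0.018, -0.999, 0.034], [0.728, -0.036, -0.684]]
ft_force: [-0.3, -0.1, 1.1]
opening: 0.007
finger_force: 0.0
```

```bash
python3 - <<'E'
from h import *
s=robot.read_state();print(s['time_s'],s['ee_pos'].round(1),s['tcp_rot'].round(3).tolist(),s['ft_force'].round(1),s['joint_positions'].round(2))
p,d=robot.camera('wrist');save(p,'w1.png')
R=orient(0,T)
plan([((525,176,38),R,5),((540,176,35.5),R,1)],-1)
E
```

```text
3.5 [447.1  42.8 194.1] [[0.685, 0.013, 0.729], [-0.018, -0.999, 0.034], [0.728, -0.036, -0.684]] [-0.3 -0.1  1.1] [ 0.15 -0.06  2.58  3.5   0.21 -1.81]Traceback (most recent call last):
  File "<stdin>", line 5, in <module>
  File "h.py", line 24, in plan
    assert abs(np.r_[a,b]).max()<=1,(a,b)
           ^^^^^^^^^^^^^^^^^^^^^^^^
AssertionError: (array([-0.5 , -1.01,  1.35]), array([-0.05, -0.04, -0.02]))
```

View pics/w1.png

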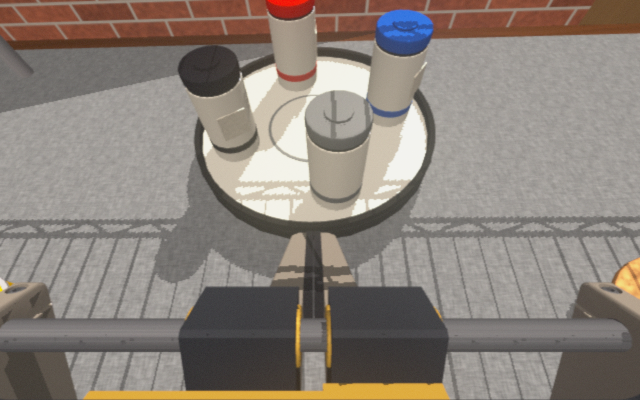

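The wrist view shows the tray and all four canisters, with grey nearest the front at (335,145). The 45° lean put the arm near its wrist singularity (q5≈0), so I'll use about 36° and fit the kinematics.

```bash
python3 - <<'E'
from h import *
plan([((447,60,200),orient(.1,np.radians(35)),4)],-1)
E
```

```text
0.04,-0.17,-0.03,0.05,-0.35,-0.15,-1,
0.04,-0.18,-0.04,0.05,-0.34,-0.14,-1,
0.05,-0.17,-0.03,0.04,-0.35,-0.15,-1,
0.04,-0.17,-0.03,0.05,-0.34,-0.14,-1,
end [447.   60.  199.9] [[0.815, 0.099, 0.571], [0.082, -0.995, 0.057], [0.574, 0.0, -0.819]]
```

Emit:
arm_command(
  series=[0.04, -0.17, -0.03, 0.05, -0.35, -0.15, -1, 0.04, -0.18, -0.04, 0.05, -0.35, -0.15, -1, 0.05, -0.17, -0.03, 0.05, -0.35, -0.15, -1, 0.04, -0.17, -0.03, 0.05, -0.35, -0.15, -1, 0, 0, 0, 0, 0, 0, -1, 0, 0, 0, 0, 0, 0, -1],
)

```text
time_s: 4.15
ee_pos: [446.3, 40.5, 185.1]
tcp_rot: [[0.758, 0.046, 0.651], [0.035, -0.999, 0.03], [0.652, 0.0, -0.758]]
ft_force: [0.4, 0.2, -0.2]
opening: 0.001
finger_force: 0.0
```

```bash
python3 - <<'E'
from h import *
from scipy.optimize import least_squares
s=robot.read_state();print(s['time_s'],s['ee_pos'].round(1),s['tcp_rot'].round(3).tolist(),s['joint_positions'].round(3).tolist())
D=[([-1.18241368,.35356,1.63401650],[237.92,-577.51,235.97],[0,0,-1]),([.15,-.06,2.58],[447.1,42.8,194.1],[.729,.034,-.684]),(s['joint_positions'][:3],s['ee_pos'],s['tcp_rot'][:,2])]
def f(x):
    o=[]
    for q,p,z in D:
        w=np.array(p)-x[2]*np.array(z); o+=[np.hypot(*w[:2])-x[4]-x[0]*np.sin(q[1])-x[1]*np.sin(q[1]+q[2]),w[2]-x[3]-x[0]*np.cos(q[1])-x[1]*np.cos(q[1]+q[2])]
    # soft priors
    return o+[x[4]*.02]
print(least_squares(f,[450,450,250,300,0]).x,f(least_squares(f,[450,450,250,300,0]).x))
E
```

```text
4.15 [446.3  40.5 185.1] [[0.758, 0.046, 0.651], [0.035, -0.999, 0.03], [0.652, 0.0, -0.758]] [0.128, -0.068, 2.525, 4.306, 0.058, -2.672]
[589.58398744 410.07589963 278.26678731 127.29672836  45.46532304] [np.float64(0.023868033255496357), np.float64(-0.16957640743538605), np.float64(-2.4028981503637397), np.float64(1.986737525412991), np.float64(2.397216246101948), np.float64(-1.8171611179988645), np.float64(0.9093064608083107)]
```

```bash
cat >> h.py <<'E'
def ik(p,psi,tau,x=(589.6,410,278.3,127.3,45.5)):
    z=orient(psi,tau)[:,2]; w=np.array(p)-x[2]*z; q1=np.arctan2(w[1],w[0]); r=np.hypot(*w[:2])-x[4]; h=w[2]-x[3]
    c=(r*r+h*h-x[0]**2-x[1]**2)/(2*x[0]*x[1]); q3=np.arccos(np.clip(c,-1,1)); q2=np.arctan2(r,h)-np.arctan2(x[1]*np.sin(q3),x[0]+x[1]*np.cos(q3))
    s=q2+q3; f=np.array([np.sin(s)*np.cos(q1),np.sin(s)*np.sin(q1),np.cos(s)]); q5=np.arccos(f@z)
    return np.round([q1,q2,q3,np.pi-tau-s,q5,abs(c)],2)
E
python3 - <<'E'
from h import *
for n,p,psi in [('rimL',(550,176,36),0),('rimLyaw',(550,176,36),.3),('rimC',(510,52,36),0),('rimR',(550,-73,36),0),('grasp',(587,52,120),0),('mat',(449,-330,90),-.63),('mat+',(449,-330,140),-.63)]:
    for t in (30,35,40,45,50): print(n,t,ik(p,psi,np.radians(t)))
E
```

```text
rimL 30 [ 0.4   0.44  2.33 -0.16  0.23  0.69]
rimL 35 [ 0.42  0.46  2.38 -0.31  0.36  0.73]
rimL 40 [ 0.44  0.48  2.43 -0.48  0.5   0.76]
rimL 45 [ 0.46  0.52  2.48 -0.65  0.66  0.79]
rimL 50 [ 0.48  0.57  2.53 -0.83  0.83  0.82]
rimLyaw 30 [ 0.31  0.44  2.35 -0.17  0.17  0.7 ]
rimLyaw 35 [ 0.31  0.45  2.41 -0.33  0.33  0.74]
rimLyaw 40 [ 0.31  0.48  2.46 -0.5   0.5   0.78]
rimLyaw 45 [ 0.31  0.52  2.52 -0.68  0.68  0.81]
rimLyaw 50 [ 0.32  0.57  2.57 -0.87  0.87  0.84]
rimC 30 [ 0.14  0.39  2.49 -0.26  0.27  0.8 ]
rimC 35 [ 0.15  0.41  2.55 -0.43  0.44  0.83]
rimC 40 [ 0.16  0.45  2.61 -0.62  0.62  0.86]
rimC 45 [ 0.16  0.51  2.67 -0.82  0.82  0.89]
rimC 50 [ 0.17  0.58  2.73 -1.04  1.04  0.92]
rimR 30 [-0.18  0.42  2.4  -0.2   0.21  0.73]
rimR 35 [-0.18  0.44  2.45 -0.36  0.37  0.77]
rimR 40 [-0.19  0.47  2.51 -0.53  0.54  0.81]
rimR 45 [-0.2   0.51  2.56 -0.72  0.72  0.84]
rimR 50 [-0.21  0.57  2.62 -0.92  0.92  0.87]
grasp 30 [0.12 0.28 2.23 0.1  0.12 0.61]
grasp 35 [ 0.12  0.28  2.29 -0.04  0.08  0.66]
grasp 40 [ 0.13  0.29  2.35 -0.2   0.21  0.7 ]
grasp 45 [ 0.13  0.31  2.41 -0.36  0.36  0.74]
grasp 50 [ 0.14  0.33  2.46 -0.53  0.53  0.78]
mat 30 [-0.64  0.3   2.34 -0.02  0.02  0.69]
mat 35 [-0.64  0.31  2.4  -0.17  0.17  0.74]
mat 40 [-0.64  0.32  2.46 -0.33  0.33  0.77]
mat 45 [-0.64  0.35  2.51 -0.51  0.51  0.81]
mat 50 [-0.64  0.39  2.57 -0.69  0.69  0.84]
mat+ 30 [-0.64  0.21  2.27  0.14  0.14  0.65]
mat+ 35 [-0.64  0.2   2.33 -0.    0.01  0.69]
mat+ 40 [-0.64  0.21  2.39 -0.16  0.16  0.73]
mat+ 45 [-0.64  0.22  2.45 -0.32  0.32  0.77]
mat+ 50 [-0.64  0.25  2.51 -0.49  0.49  0.81]
```

```bash
python3 - <<'E'
from h import *
plan([((446,42,180),orient(.12,np.radians(46)),4),((460,60,100),orient(.12,np.radians(42)),8)],-1)
print(ik((460,60,100),.12,np.radians(42)))
E
```

```text
-0.03,-0.01,0.04,0.09,0.16,-0.09,-1,
-0.04,-0.02,0.03,0.08,0.15,-0.09,-1,
-0.04,-0.01,0.04,0.09,0.16,-0.09,-1,
-0.03,-0.02,0.03,0.08,0.15,-0.09,-1,
-0.23,-0.08,0.34,0,-0.06,0,-1,
-0.23,-0.08,0.33,0,-0.06,0,-1,
-0.23,-0.08,0.34,0,-0.05,0,-1,
-0.22,-0.08,0.35,0,-0.06,0,-1,
-0.22,-0.08,0.34,0,-0.06,0,-1,
-0.22,-0.09,0.35,0,-0.06,0,-1,
-0.21,-0.08,0.34,0,-0.06,0,-1,
-0.22,-0.08,0.35,0,-0.06,0,-1,
end [459.8  60.  100. ] [[0.738, 0.12, 0.664], [0.089, -0.993, 0.08], [0.669, 0.0, -0.744]]
[ 0.14  0.22  2.66 -0.47  0.47  0.89]
```

Emit:
arm_command(
  series=[-0.03, 0, 0.04, 0.09, 0.16, -0.09, -1, -0.03, 0, 0.04, 0.09, 0.16, -0.09, -1, -0.03, 0, 0.04, 0.09, 0.16, -0.09, -1, -0.03, 0, 0.04, 0.09, 0.16, -0.09, -1, -0.15, -0.08, 0.42, 0, -0.06, 0, -1, -0.15, -0.08, 0.42, 0, -0.06, 0, -1, -0.15, -0.08, 0.42, 0, -0.06, 0, -1, -0.15, -0.08, 0.42, 0, -0.06, 0, -1, -0.15, -0.08, 0.42, 0, -0.06, 0, -1, -0.15, -0.08, 0.42, 0, -0.06, 0, -1, -0.15, -0.08, 0.42, 0, -0.06, 0, -1, 0, 0, 0, 0, 0, 0, -1],
)

```text
time_s: 5.35
ee_pos: [475.5, 50.3, 109.9]
tcp_rot: [[0.772, 0.067, 0.633], [0.06, -0.998, 0.033], [0.633, 0.012, -0.774]]
ft_force: [0.4, 0.5, -0.6]
opening: 0.009
finger_force: 0.0
```

```bash
python3 - <<'E'
from h import *
s=robot.read_state();print(s['time_s'],s['ee_pos'].round(1),s['tcp_rot'].round(3).tolist(),s['joint_positions'].round(3).tolist())
print(ik(s['ee_pos'],np.arctan2(s['tcp_rot'][1,2],s['tcp_rot'][0,2]),np.arccos(-s['tcp_rot'][2,2])))
T=np.radians(40)
plan([((505,176,60),orient(.25,T),10)],-1)
E
```

```text
5.35 [475.5  50.3 109.9] [[0.772, 0.067, 0.633], [0.06, -0.998, 0.033], [0.633, 0.012, -0.774]] [0.143, 0.22, 2.517, 3.348, 0.285, -1.718]
[ 0.14  0.18  2.59 -0.31  0.32  0.85]
-0.01,-0.5,0.25,0.08,0.01,-0.09,-1,
0.01,-0.49,0.25,0.09,0.01,-0.09,-1,
0,-0.49,0.26,0.08,0.01,-0.09,-1,
0.02,-0.49,0.26,0.09,0.01,-0.08,-1,
0.02,-0.48,0.27,0.08,0,-0.09,-1,
0.02,-0.48,0.28,0.09,0.01,-0.09,-1,
0.03,-0.47,0.28,0.08,0.01,-0.09,-1,
0.04,-0.47,0.29,0.08,0.01,-0.09,-1,
0.04,-0.47,0.29,0.09,0.01,-0.09,-1,
0.05,-0.46,0.3,0.08,0.01,-0.09,-1,
end [504.9 175.9  60. ] [[0.742, 0.248, 0.623], [0.19, -0.969, 0.159], [0.643, 0.001, -0.766]]
```

```bash
python3 - <<'E'
from h import *
T=np.radians(40); R=orient(0,T)
plan([((510,176,45),R,10),((530,176,37),R,1),((545,176,37),R,1)],-1); print(R.T@[25,0,0]/25, [rimx(y) for y in (125,124,100,75,50,0)])
E
```

```text
-0.03,-0.5,0.3,-0.02,0.01,0.04,-1,
-0.03,-0.49,0.31,-0.02,0.01,0.04,-1,
-0.03,-0.5,0.3,-0.03,0,0.04,-1,
-0.04,-0.5,0.3,-0.02,0.01,0.04,-1,
-0.04,-0.5,0.3,-0.02,0.01,0.04,-1,
-0.05,-0.49,0.29,-0.02,0.01,0.04,-1,
-0.05,-0.5,0.3,-0.03,0,0.04,-1,
-0.05,-0.51,0.29,-0.02,0.01,0.04,-1,
-0.05,-0.5,0.29,-0.02,0.01,0.04,-1,
-0.06,-0.5,0.29,-0.02,0.01,0.04,-1,
0.41,0,0.76,0,0,0,-1,
0.46,0,0.39,0,0,0,-1,
end [545.1 176.   36.9] [[0.766, -0.0, 0.643], [-0.001, -1.0, 0.0], [0.643, -0.001, -0.766]]
[0.76604444 0.         0.64278761] [np.float64(550.9420242270405), np.float64(550.050093867371), np.float64(532.5100440352352), np.float64(520.3974916598387), np.float64(513.1326564618765), np.float64(509.9)]
```

Emit:
arm_command(
  series=[-0.03, -0.5, 0.3, -0.02, 0.01, 0.04, -1, -0.03, -0.5, 0.3, -0.02, 0.01, 0.04, -1, -0.03, -0.5, 0.3, -0.02, 0, 0.04, -1, -0.04, -0.5, 0.3, -0.02, 0.01, 0.04, -1, -0.04, -0.5, 0.3, -0.02, 0.01, 0.04, -1, -0.05, -0.5, 0.3, -0.02, 0.01, 0.04, -1, -0.05, -0.5, 0.3, -0.03, 0, 0.04, -1, -0.05, -0.5, 0.3, -0.02, 0.01, 0.04, -1, -0.05, -0.5, 0.3, -0.02, 0.01, 0.04, -1, -0.06, -0.5, 0.3, -0.02, 0.01, 0.04, -1, 0, 0, 0, 0, 0, 0, -1],
)

```text
time_s: 6.45
ee_pos: [511.3, 177.4, 45.5]
tcp_rot: [[0.764, 0.002, 0.645], [-0.0, -1.0, 0.003], [0.645, -0.003, -0.764]]
ft_force: [0.1, 0.6, 0.3]
opening: 0.001
finger_force: 0.0
```

Emit:
arm_command(
  series=[0.4, 0, 0.76, 0, 0, 0, -1, 0.46, 0, 0.4, 0, 0, 0, -1, 0, 0, 0, 0, 0, 0, -1],
)

```text
time_s: 6.75
ee_pos: [548.1, 175.4, 38.0]
tcp_rot: [[0.763, -0.002, 0.646], [-0.002, -1.0, 0.0], [0.646, -0.002, -0.763]]
ft_force: [0.4, -0.2, 0.9]
opening: 0.003
finger_force: 0.0
```

Emit:
arm_command(
  series=[0.15, 0, 0.13, 0, 0, 0, -1, 0, 0, 0, 0, 0, 0, -1],
)

```text
time_s: 6.95
ee_pos: [551.0, 175.2, 37.2]
tcp_rot: [[0.765, -0.001, 0.644], [-0.001, -1.0, -0.0], [0.644, -0.001, -0.765]]
ft_force: [0.2, -0.4, -0.0]
opening: 0.005
finger_force: 0.0
```

Emit:
arm_command(
  series=[0.12, 0, 0.1, 0, 0, 0, -1, 0, 0, 0, 0, 0, 0, -1],
)

```text
time_s: 7.15
ee_pos: [555.0, 175.6, 37.0]
tcp_rot: [[0.765, -0.001, 0.644], [-0.001, -1.0, -0.0], [0.644, -0.0, -0.765]]
ft_force: [0.2, 0.6, -0.2]
opening: 0.008
finger_force: 0.0
```

Emit:
arm_command(
  series=[0.12, 0, 0.1, 0, 0, 0, -1, 0, 0, 0, 0, 0, 0, -1],
)

```text
time_s: 7.35
ee_pos: [559.1, 175.7, 36.9]
tcp_rot: [[0.765, -0.001, 0.644], [-0.001, -1.0, -0.0], [0.644, -0.0, -0.765]]
ft_force: [-0.3, 0.2, -0.6]
opening: 0.005
finger_force: 0.0
```

Emit:
arm_command(
  series=[0.09, 0, 0.08, 0, 0, 0, -1, 0, 0, 0, 0, 0, 0, -1],
)

```text
time_s: 7.55
ee_pos: [562.0, 175.6, 36.7]
tcp_rot: [[0.765, -0.001, 0.644], [-0.001, -1.0, -0.0], [0.644, -0.0, -0.765]]
ft_force: [0.0, 0.2, 0.5]
opening: 0.006
finger_force: 0.0
```

Emit:
arm_command(
  series=[0.09, 0, 0.08, 0, 0, 0, -1, 0, 0, 0, 0, 0, 0, -1],
)

```text
time_s: 7.75
ee_pos: [564.6, 175.9, 36.4]
tcp_rot: [[0.766, 0.0, 0.643], [-0.0, -1.0, 0.0], [0.643, -0.0, -0.766]]
ft_force: [-2.0, 2.9, 0.8]
opening: -0.001
finger_force: 1.8
```

Emit:
arm_command(
  series=[0.06, 0, 0.05, 0, 0, 0, -1, 0, 0, 0, 0, 0, 0, -1],
)

```text
time_s: 7.95
ee_pos: [565.9, 176.3, 36.2]
tcp_rot: [[0.766, 0.002, 0.642], [0.001, -1.0, 0.001], [0.642, -0.0, -0.766]]
ft_force: [-6.2, 7.1, 2.7]
opening: 0.007
finger_force: 4.7
```

```bash
cat >> h.py <<'E'
def arc(f,press=2.5,z=37.):
    a=np.radians(f); r=160-press; return (C[0]-r*np.cos(a)-21.8, C[1]+r*np.sin(a)+5*np.clip(f/10,-1,1), z)
E
python3 - <<'E'
from h import *
s=robot.read_state();R=orient(0,np.radians(40))
print(arc(48))
plan([(arc(f),None,1) for f in (47,45,42,38,34,30,26,22,18,14,10,7)]+[(arc(f),None,1) for f in (3,-1,-5,-9,-13,-17,-21,-25,-29,-33,-36,-38)],-1,(s['ee_pos'],R))
E
```

```text
(np.float64(565.3119294984799), np.float64(173.8453100126896), 37.0)
-0.06,0.17,-0.09,0,0,0,-1,
-0.12,0.16,-0.1,0,0,0,-1,
-0.18,0.24,-0.15,0,0,0,-1,
-0.21,0.33,-0.18,0,0,0,-1,
-0.2,0.36,-0.17,0,0,0,-1,
-0.18,0.37,-0.15,0,0,0,-1,
-0.16,0.39,-0.13,0,0,0,-1,
-0.13,0.4,-0.11,0,0,0,-1,
-0.12,0.41,-0.1,0,0,0,-1,
-0.09,0.43,-0.08,0,0,0,-1,
-0.07,0.43,-0.06,0,0,0,-1,
-0.04,0.38,-0.03,0,0,0,-1,
-0.03,0.52,-0.02,0,0,0,-1,
0,0.52,-0.01,0,0,0,-1,
0.01,0.52,0.02,0,0,0,-1,
0.04,0.52,0.03,0,0,0,-1,
0.07,0.45,0.06,0,0,0,-1,
0.09,0.42,0.07,0,0,0,-1,
0.11,0.42,0.09,0,0,0,-1,
0.13,0.4,0.11,0,0,0,-1,
0.15,0.39,0.13,0,0,0,-1,
0.17,0.38,0.15,0,0,0,-1,
0.15,0.27,0.12,0,0,0,-1,
0.1,0.18,0.08,0,0,0,-1,
end [546.6 -50.2  37. ] [[0.766, 0.0, 0.643], [0.0, -1.0, 0.0], [0.643, 0.0, -0.766]]
```

Emit:
arm_command(
  series=[-0.06, 0.17, -0.09, 0, 0, 0, -1, -0.12, 0.16, -0.1, 0, 0, 0, -1, -0.18, 0.24, -0.15, 0, 0, 0, -1, -0.21, 0.33, -0.18, 0, 0, 0, -1, -0.2, 0.36, -0.17, 0, 0, 0, -1, -0.18, 0.37, -0.15, 0, 0, 0, -1],
)

```text
time_s: 8.55
ee_pos: [534.0, 134.6, 37.0]
tcp_rot: [[0.766, -0.0, 0.643], [-0.0, -1.0, 0.0], [0.643, -0.0, -0.766]]
ft_force: [-0.5, 0.5, -1.6]
opening: 0.003
finger_force: 0.5
```

Emit:
arm_command(
  series=[-0.16, 0.39, -0.13, 0, 0, 0, -1, -0.13, 0.4, -0.11, 0, 0, 0, -1, -0.12, 0.41, -0.1, 0, 0, 0, -1, -0.09, 0.43, -0.08, 0, 0, 0, -1, -0.07, 0.43, -0.06, 0, 0, 0, -1, -0.04, 0.38, -0.03, 0, 0, 0, -1],
)

```text
time_s: 9.15
ee_pos: [515.0, 73.3, 37.4]
tcp_rot: [[0.765, -0.001, 0.644], [-0.001, -1.0, -0.0], [0.644, -0.0, -0.765]]
ft_force: [-0.3, -0.3, 0.0]
opening: 0.006
finger_force: 0.0
```

Emit:
arm_command(
  series=[0.09, 0, 0.08, 0, 0, 0, -1, 0, 0, 0, 0, 0, 0, -1],
)

```text
time_s: 9.35
ee_pos: [516.3, 73.3, 36.5]
tcp_rot: [[0.767, -0.001, 0.641], [-0.001, -1.0, -0.001], [0.641, 0.0, -0.767]]
ft_force: [-9.4, 0.2, 5.5]
opening: 0.008
finger_force: 4.7
```

Emit:
arm_command(
  series=[0.06, 0, 0.05, 0, 0, 0, -1, 0, 0, 0, 0, 0, 0, -1],
)

```text
time_s: 9.55
ee_pos: [516.7, 73.6, 36.0]
tcp_rot: [[0.769, -0.0, 0.64], [0.0, -1.0, -0.0], [0.64, 0.001, -0.769]]
ft_force: [-15.0, 2.1, 10.4]
opening: 0.001
finger_force: 7.9
```

```bash
cat >> h.py <<'E'
def lids(tag,n='scene'):
    p,d=robot.camera(n);P=pts(n,d)
    hsv=cv2.cvtColor(p,cv2.COLOR_RGB2HSV);H,S,V=[hsv[...,i].astype(int) for i in range(3)]
    near=(np.hypot(P[...,0]-C[0],P[...,1]-C[1])<150)&(P[...,2]>145)&(P[...,2]<175)
    for nm,m in (('red',((H<8)|(H>172))&(S>150)&(V>100)),('blue',(H>100)&(H<130)&(S>120)),('black',V<60)):
        m=m&near; 
        if m.sum()<20: print(nm,'?',m.sum());continue
        M=np.argwhere(m).mean(0); r=ray(n,M[1],M[0],161)[:2]; e=r-C
        print(nm,m.sum(),r.round(1),'rad',np.hypot(*e).round(1),'ang',np.degrees(np.arctan2(e[1],e[0])).round(1))
    save(p,tag+'.png')
E
python3 -c "
from h import *
lids('s2')"
```

```text
red 197 [757.8 130.4] rad 102.1 ang 50.3
blue 181 [769.3 -15.9] rad 102.4 ang -41.4
black 177 [613.  117.7] rad 103.3 ang 140.3
```

```bash
cat >> h.py <<'E'
def arc(f,press=2.5,z=37.):
    a=np.radians(f); r=160-press; return (C[0]-r*np.cos(a)-18, C[1]+r*np.sin(a)+9*np.clip(f/10,-1,1), z)
E
python3 - <<'E'
from h import *
s=robot.read_state();R=orient(0,np.radians(40))
print(arc(6))
plan([(arc(f),None,1) for f in (5,3,0,-3,-6,-10,-14,-18,-22,-26,-30,-34)]+[(arc(f),None,1) for f in (-38,-42,-44,-45)],-1,((519,73.3,36.5),R))
print(ik((570,-80,37),0,np.radians(40)))
E
```

```text
(np.float64(517.862801479497), np.float64(73.66323296465542), 37.0)
-0.03,0.13,-0.05,0,0,0,-1,
-0.01,0.29,-0.01,0,0,0,-1,
-0.01,0.44,-0.01,0,0,0,-1,
0.01,0.44,0.01,0,0,0,-1,
0.02,0.43,0.02,0,0,0,-1,
0.04,0.58,0.03,0,0,0,-1,
0.07,0.43,0.06,0,0,0,-1,
0.1,0.43,0.08,0,0,0,-1,
0.11,0.41,0.1,0,0,0,-1,
0.14,0.4,0.11,0,0,0,-1,
0.16,0.39,0.14,0,0,0,-1,
0.18,0.37,0.15,0,0,0,-1,
0.19,0.36,0.16,0,0,0,-1,
0.22,0.34,0.18,0,0,0,-1,
0.12,0.16,0.1,0,0,0,-1,
0.06,0.07,0.05,0,0,0,-1,
end [563.2 -68.4  37.1] [[0.766, 0.0, 0.643], [0.0, -1.0, 0.0], [0.643, 0.0, -0.766]]
[-0.2   0.48  2.46 -0.49  0.5   0.78]
```

Emit:
arm_command(
  series=[-0.02, 0.13, -0.04, 0, 0, 0, -1, -0.01, 0.29, -0.01, 0, 0, 0, -1, -0.01, 0.44, -0.01, 0, 0, 0, -1, 0.01, 0.44, 0.01, 0, 0, 0, -1, 0.02, 0.43, 0.02, 0, 0, 0, -1, 0.04, 0.5, 0.03, 0, 0, 0, -1],
)

```text
time_s: 10.2
ee_pos: [518.0, 17.9, 36.4]
tcp_rot: [[0.768, -0.0, 0.64], [-0.0, -1.0, -0.0], [0.64, 0.0, -0.768]]
ft_force: [-6.0, 0.0, 0.1]
opening: 0.003
finger_force: 3.0
```

Emit:
arm_command(
  series=[0.07, 0.43, 0.06, 0, 0, 0, -1, 0.1, 0.43, 0.08, 0, 0, 0, -1, 0.11, 0.41, 0.1, 0, 0, 0, -1, 0.14, 0.4, 0.11, 0, 0, 0, -1, 0.16, 0.4, 0.14, 0, 0, 0, -1, 0.18, 0.37, 0.15, 0, 0, 0, -1],
)

```text
time_s: 10.8
ee_pos: [542.5, -43.7, 36.0]
tcp_rot: [[0.769, -0.003, 0.639], [-0.003, -1.0, -0.001], [0.639, -0.001, -0.769]]
ft_force: [-11.6, -6.6, 2.9]
opening: 0.003
finger_force: 6.2
```

Emit:
arm_command(
  series=[0.19, 0.36, 0.16, 0, 0, 0, -1, 0.22, 0.34, 0.18, 0, 0, 0, -1, 0.12, 0.16, 0.1, 0, 0, 0, -1, 0.06, 0.07, 0.05, 0, 0, 0, -1, 0, 0, 0, 0, 0, 0, -1],
)

```text
time_s: 11.3
ee_pos: [561.5, -67.7, 36.0]
tcp_rot: [[0.769, -0.006, 0.639], [-0.005, -1.0, -0.003], [0.639, -0.001, -0.769]]
ft_force: [-13.9, -13.1, 3.3]
opening: 0.004
finger_force: 9.4
```

```bash
python3 -c "
from h import *
lids('s3')
R=orient(0,np.radians(40))
s=robot.read_state()
plan([((510,-70,38),None,3),((490,52,38),None,6),((515,168,38),None,6),((548,172,37),None,2)],-1,(s['ee_pos'],R))"
```

```text
red 223 [662.9 150.2] rad 102.8 ang 106.7
blue 206 [790.4  81.9] rad 102.5 ang 17.1
black 131 [593.3  20. ] rad 104.2 ang -162.2
-0.51,0.03,-0.46,0,0,0,-1,
-0.51,0.03,-0.46,0,0,0,-1,
-0.5,0.04,-0.46,0,0,0,-1,
-0.1,-0.81,-0.09,0,0,0,-1,
-0.11,-0.82,-0.08,0,0,0,-1,
-0.1,-0.81,-0.09,0,0,0,-1,
-0.1,-0.82,-0.08,0,0,0,-1,
-0.1,-0.81,-0.09,0,0,0,-1,
-0.11,-0.81,-0.09,0,0,0,-1,
0.13,-0.77,0.11,0,0,0,-1,
0.13,-0.78,0.11,0,0,0,-1,
0.12,-0.77,0.1,0,0,0,-1,
0.13,-0.78,0.11,0,0,0,-1,
0.13,-0.77,0.11,0,0,0,-1,
0.13,-0.77,0.11,0,0,0,-1,
0.49,-0.08,0.44,0,0,0,-1,
0.49,-0.08,0.44,0,0,0,-1,
end [548.  171.9  36.9] [[0.766, 0.0, 0.643], [0.0, -1.0, 0.0], [0.643, 0.0, -0.766]]
```

Emit:
arm_command(
  series=[-0.51, 0.03, -0.46, 0, 0, 0, -1, -0.51, 0.03, -0.46, 0, 0, 0, -1, -0.5, 0.04, -0.46, 0, 0, 0, -1, -0.1, -0.81, -0.09, 0, 0, 0, -1, -0.11, -0.82, -0.09, 0, 0, 0, -1, -0.1, -0.81, -0.09, 0, 0, 0, -1, -0.1, -0.82, -0.09, 0, 0, 0, -1, -0.1, -0.81, -0.09, 0, 0, 0, -1, -0.1, -0.81, -0.09, 0, 0, 0, -1],
)

```text
time_s: 12.25
ee_pos: [493.4, 54.3, 40.5]
tcp_rot: [[0.765, -0.001, 0.645], [-0.001, -1.0, -0.0], [0.645, -0.0, -0.765]]
ft_force: [0.4, 0.4, -0.2]
opening: 0.006
finger_force: 0.0
```

Emit:
arm_command(
  series=[0.13, -0.77, 0.11, 0, 0, 0, -1, 0.13, -0.78, 0.11, 0, 0, 0, -1, 0.13, -0.77, 0.11, 0, 0, 0, -1, 0.13, -0.78, 0.11, 0, 0, 0, -1, 0.13, -0.77, 0.11, 0, 0, 0, -1, 0.13, -0.77, 0.11, 0, 0, 0, -1, 0.49, -0.08, 0.44, 0, 0, 0, -1, 0.49, -0.08, 0.44, 0, 0, 0, -1, 0, 0, 0, 0, 0, 0, -1],
)

```text
time_s: 13.15
ee_pos: [553.8, 174.5, 40.0]
tcp_rot: [[0.763, -0.001, 0.646], [-0.002, -1.0, 0.001], [0.646, -0.001, -0.763]]
ft_force: [0.2, -0.6, -0.1]
opening: 0.005
finger_force: 0.0
```

```bash
python3 -c "
from h import *
R=orient(0,np.radians(40))
s=robot.read_state();print(s['ee_pos'].round(1),s['ft_force'].round(1),arc(44,0),arc(44))
plan([(arc(44),None,2)]+[(arc(f),None,1) for f in (43,41,38,34,30,26,22,18,14,10)]+[(arc(f),None,1) for f in (7,4,1,-2,-5,-8,-12,-15,-18,-20)],-1,(s['ee_pos'],R))"
```

```text
[553.8 174.5  40. ] [ 0.2 -0.6 -0.1] (np.float64(559.4056319458158), np.float64(171.94533927343957), 37.0) (np.float64(561.2039814466624), np.float64(170.20869334729207), 37.0)
0.07,0.09,0.14,0,0,0,-1,
0.08,0.08,0.14,0,0,0,-1,
-0.06,0.08,-0.05,0,0,0,-1,
-0.11,0.17,-0.09,0,0,0,-1,
-0.16,0.25,-0.14,0,0,0,-1,
-0.2,0.36,-0.16,0,0,0,-1,
-0.18,0.37,-0.15,0,0,0,-1,
-0.16,0.39,-0.14,0,0,0,-1,
-0.13,0.4,-0.11,0,0,0,-1,
-0.12,0.41,-0.1,0,0,0,-1,
-0.09,0.42,-0.08,0,0,0,-1,
-0.07,0.43,-0.05,0,0,0,-1,
-0.04,0.44,-0.04,0,0,0,-1,
-0.02,0.44,-0.02,0,0,0,-1,
-0.01,0.43,-0.01,0,0,0,-1,
0,0.44,0.01,0,0,0,-1,
0.01,0.44,0.01,0,0,0,-1,
0.03,0.43,0.02,0,0,0,-1,
0.06,0.51,0.05,0,0,0,-1,
0.06,0.32,0.05,0,0,0,-1,
0.07,0.32,0.06,0,0,0,-1,
0.06,0.2,0.05,0,0,0,-1,
end [526.6 -11.   37. ] [[0.766, 0.0, 0.643], [0.0, -1.0, 0.0], [0.643, 0.0, -0.766]]
```

Emit:
arm_command(
  series=[0.09, 0.09, 0.15, 0, 0, 0, -1, 0.1, 0.08, 0.15, 0, 0, 0, -1, 0, 0, 0, 0, 0, 0, -1],
)

```text
time_s: 13.45
ee_pos: [559.0, 169.2, 36.0]
tcp_rot: [[0.766, 0.001, 0.642], [0.001, -1.0, 0.001], [0.642, -0.0, -0.766]]
ft_force: [-6.4, 6.2, 4.9]
opening: 0.007
finger_force: 4.3
```

Emit:
arm_command(
  series=[-0.06, 0.08, -0.05, 0, 0, 0, -1, -0.11, 0.17, -0.09, 0, 0, 0, -1, -0.16, 0.25, -0.14, 0, 0, 0, -1, -0.2, 0.36, -0.16, 0, 0, 0, -1, -0.18, 0.37, -0.15, 0, 0, 0, -1],
)

```text
time_s: 13.95
ee_pos: [535.7, 137.9, 36.0]
tcp_rot: [[0.766, -0.0, 0.643], [-0.0, -1.0, 0.0], [0.643, -0.0, -0.766]]
ft_force: [-1.3, 0.7, 0.9]
opening: 0.002
finger_force: 0.6
```

Emit:
arm_command(
  series=[-0.1, 0.39, -0.08, 0, 0, 0, -1, -0.1, 0.4, -0.09, 0, 0, 0, -1, -0.1, 0.41, -0.09, 0, 0, 0, -1, -0.09, 0.42, -0.08, 0, 0, 0, -1, -0.06, 0.43, -0.05, 0, 0, 0, -1],
)

```text
time_s: 14.45
ee_pos: [518.5, 86.3, 35.3]
tcp_rot: [[0.769, 0.0, 0.64], [0.001, -1.0, -0.0], [0.64, 0.0, -0.769]]
ft_force: [-9.6, 2.7, 6.0]
opening: 0.005
finger_force: 5.4
```

Emit:
arm_command(
  series=[-0.04, 0.44, -0.04, 0, 0, 0, -1, -0.02, 0.44, -0.02, 0, 0, 0, -1, -0.01, 0.43, -0.01, 0, 0, 0, -1, 0, 0.35, 0, 0, 0, 0, -1, 0.01, 0.2, 0.01, 0, 0, 0, -1, 0, 0.1, 0, 0, 0, 0, -1, 0, 0, 0, 0, 0, 0, -1],
)

```text
time_s: 15.15
ee_pos: [515.8, 36.9, 35.0]
tcp_rot: [[0.77, -0.002, 0.639], [-0.002, -1.0, -0.001], [0.639, -0.0, -0.77]]
ft_force: [-10.4, -0.8, 5.1]
opening: 0.006
finger_force: 5.3
```

```bash
python3 -c "
from h import *
lids('s4')"
```

```text
red 148 [601.4  91.6] rad 99.5 ang 156.4
blue 217 [731.5 148.6] rad 104.3 ang 68.0
black 186 [657.3 -43. ] rad 101.1 ang -110.4
```

```bash
python3 -c "
from h import *
R=orient(0,np.radians(40))
s=robot.read_state()
x,y,z=s['ee_pos']
f0=-3.7;d=np.array((x+2,y,37))-np.array(arc(f0));print(d)
plan([((x+2,y+0,37),None,1)]+[(np.array(arc(f))+d,None,1) for f in (-5,-7,-10,-13,-16,-19,-22,-24,-25.5)],-1,((x+2,y,37),R))"
```

```text
[ 0.42173043 -1.23266141  0.        ]
0,0,0,0,0,0,-1,
0.01,0.19,0.01,0,0,0,-1,
0.02,0.29,0.01,0,0,0,-1,
0.03,0.43,0.03,0,0,0,-1,
0.05,0.33,0.05,0,0,0,-1,
0.07,0.32,0.05,0,0,0,-1,
0.07,0.31,0.06,0,0,0,-1,
0.09,0.31,0.08,0,0,0,-1,
0.07,0.2,0.05,0,0,0,-1,
0.05,0.15,0.05,0,0,0,-1,
end [532.8 -26.2  36.9] [[0.766, 0.0, 0.643], [0.0, -1.0, 0.0], [0.643, 0.0, -0.766]]
```

Emit:
arm_command(
  series=[0.01, 0.19, 0.01, 0, 0, 0, -1, 0.02, 0.29, 0.01, 0, 0, 0, -1, 0.03, 0.43, 0.03, 0, 0, 0, -1, 0.05, 0.33, 0.05, 0, 0, 0, -1, 0.07, 0.32, 0.05, 0, 0, 0, -1, 0.07, 0.31, 0.06, 0, 0, 0, -1, 0.09, 0.31, 0.08, 0, 0, 0, -1, 0.07, 0.2, 0.05, 0, 0, 0, -1, 0, 0, 0, 0, 0, 0, -1],
)

```text
time_s: 16.1
ee_pos: [530.4, -22.5, 35.3]
tcp_rot: [[0.769, -0.003, 0.64], [-0.003, -1.0, -0.001], [0.64, -0.001, -0.769]]
ft_force: [-4.6, -3.2, -2.1]
opening: 0.005
finger_force: 2.5
```

```bash
python3 -c "
from h import *
lids('s5');lids('side5','side')
s=robot.read_state();print(s['ee_pos'].round(1),s['ft_force'].round(1),s['time_s'])"
```

```text
red 147 [589.5  51.3] rad 103.0 ang -179.7
blue 215 [689.7 156.6] rad 104.8 ang 91.5
black 186 [697.6 -46.1] rad 98.0 ang -87.0
red 189 [587.5  46.6] rad 105.1 ang -177.2
blue 72 [685.8 146.3] rad 94.8 ang 94.1
black 57 [698.4 -55.5] rad 107.4 ang -86.8
[530.2 -22.1  35.3] [-5.3 -2.2 -0.3] 16.2
```

Emit:
arm_command(
  series=[-0.25, 0.12, -0.2, 0, 0, 0, -1, -0.45, 0.2, -0.38, 0, 0, 0, -1, -0.6, 0, -0.5, 0, 0, 0, -1, 0, 0, 0, 0, 0, 0, 1],
)

```text
time_s: 16.6
ee_pos: [486.9, -29.6, 35.7]
tcp_rot: [[0.768, -0.001, 0.641], [-0.001, -1.0, -0.0], [0.641, -0.001, -0.768]]
ft_force: [0.0, -0.4, 0.4]
opening: 0.07
finger_force: 0.0
```

```bash
python3 - <<'E'
from h import *
lids('s6')
s=robot.read_state();print(s['ee_pos'].round(1),s['tcp_rot'].round(3).tolist(),s['joint_positions'].round(2),s['time_s'])
R=orient(0.08,np.radians(45))
for x in (440,460,480,500,587): print(x,ik((x,52,118),0.08,np.radians(45)),ik((x,52,118),0.08,np.radians(50)))
plan([((487,20,100),R,4),((500,52,140),R,4)],1)
E
```

```text
red 147 [590.   51.6] rad 102.5 ang -179.9
blue 213 [689.8 156.9] rad 105.2 ang 91.4
black 180 [695.8 -50.9] rad 102.8 ang -88.2
[489.  -29.7  36.2] [[0.766, -0.001, 0.642], [-0.001, -1.0, -0.0], [0.642, -0.001, -0.766]] [-0.11  0.5   2.52  3.01  0.58 -1.55] 16.65
440 [ 0.15  0.16  2.72 -0.51  0.52  0.91] [ 0.15  0.22  2.78 -0.73  0.73  0.94]
460 [ 0.14  0.18  2.68 -0.5   0.5   0.89] [ 0.14  0.23  2.74 -0.7   0.7   0.92]
480 [ 0.13  0.2   2.63 -0.48  0.48  0.87] [ 0.13  0.25  2.7  -0.68  0.68  0.9 ]
500 [ 0.12  0.22  2.59 -0.46  0.46  0.85] [ 0.12  0.26  2.66 -0.65  0.65  0.88]
587 [ 0.09  0.31  2.41 -0.36  0.36  0.74] [ 0.09  0.34  2.47 -0.54  0.54  0.78]
0.39,-0.5,-0.5,0.09,0.15,-0.1,1,
0.42,-0.49,-0.49,0.09,0.14,-0.1,1,
0.43,-0.5,-0.47,0.09,0.15,-0.1,1,
0.45,-0.5,-0.45,0.09,0.14,-0.1,1,
0.39,-0.31,-0.17,0,0,0,1,
0.39,-0.31,-0.18,0,0,0,1,
0.39,-0.31,-0.17,0,0,0,1,
0.4,-0.31,-0.18,0,0,0,1,
end [500.   52.1 140.1] [[0.705, 0.079, 0.704], [0.056, -0.997, 0.056], [0.707, 0.0, -0.708]]
```

```bash
python3 - <<'E'
from h import *
R=orient(0.08,np.radians(45))
plan([((480,15,100),R,5),((586-.704*100,52-5.6,120+70.7),R,6)],1)
print(ik((515,46,190),0.08,np.radians(45)))
E
```

```text
0.27,-0.36,-0.44,0.07,0.12,-0.08,1,
0.29,-0.36,-0.43,0.08,0.11,-0.08,1,
0.29,-0.36,-0.42,0.07,0.12,-0.08,1,
0.31,-0.36,-0.41,0.07,0.12,-0.08,1,
0.32,-0.36,-0.4,0.07,0.11,-0.08,1,
0.61,-0.19,-0.25,0,0,0,1,
0.6,-0.19,-0.25,0,0,0,1,
0.61,-0.19,-0.25,0,0,0,1,
0.61,-0.19,-0.24,0,0,0,1,
0.6,-0.19,-0.25,0,0,0,1,
0.61,-0.19,-0.25,0,0,0,1,
end [515.6  46.4 190.7] [[0.705, 0.079, 0.704], [0.056, -0.997, 0.056], [0.707, 0.0, -0.708]]
[ 0.09  0.05  2.45 -0.15  0.15  0.77]
```

```bash
python3 - <<'E'
from h import *
R=orient(0.09,np.radians(48)); g=np.array((586,52,120)); q=g-85*R[:,2]
plan([((480,15,90),R,5),(q,R,6)],1)
print(q,ik(q,0.09,np.radians(48)))
E
```

```text
0.22,-0.36,-0.38,0.08,0.19,-0.09,1,
0.24,-0.36,-0.36,0.09,0.18,-0.09,1,
0.25,-0.36,-0.36,0.08,0.19,-0.08,1,
0.26,-0.36,-0.34,0.09,0.19,-0.09,1,
0.28,-0.36,-0.33,0.08,0.18,-0.09,1,
0.63,-0.18,-0.16,0,0,0,1,
0.64,-0.18,-0.16,0,0,0,1,
0.63,-0.19,-0.16,0,0,0,1,
0.64,-0.18,-0.16,0,0,0,1,
0.63,-0.18,-0.16,0,0,0,1,
0.64,-0.18,-0.17,0,0,0,1,
end [523.   46.2 177. ] [[0.667, 0.09, 0.74], [0.06, -0.996, 0.067], [0.743, -0.0, -0.669]]
[523.0883448   46.32261381 176.87610154] [ 0.09  0.1   2.49 -0.29  0.29  0.8 ]
```

Emit:
arm_command(
  series=[0.22, -0.36, -0.38, 0.08, 0.19, -0.09, 1, 0.24, -0.36, -0.36, 0.09, 0.18, -0.09, 1, 0.25, -0.36, -0.36, 0.08, 0.19, -0.08, 1, 0.26, -0.36, -0.34, 0.09, 0.19, -0.09, 1, 0.28, -0.36, -0.33, 0.08, 0.18, -0.09, 1, 0.63, -0.18, -0.16, 0, 0, 0, 1, 0.64, -0.18, -0.16, 0, 0, 0, 1, 0.63, -0.19, -0.16, 0, 0, 0, 1, 0.64, -0.18, -0.16, 0, 0, 0, 1, 0.63, -0.18, -0.16, 0, 0, 0, 1, 0.64, -0.18, -0.16, 0, 0, 0, 1, 0, 0, 0, 0, 0, 0, 1],
)

```text
time_s: 17.85
ee_pos: [526.3, 47.6, 180.1]
tcp_rot: [[0.661, 0.092, 0.745], [0.061, -0.996, 0.068], [0.748, 0.0, -0.664]]
ft_force: [-0.1, 0.5, -0.2]
opening: 0.999
finger_force: 0.0
```

```bash
python3 - <<'E'
from h import *
s=robot.read_state();print(s['time_s'],s['ee_pos'].round(1),s['tcp_rot'].round(3).tolist(),s['joint_positions'].round(2),s['opening'])
c=cal('wrist');p,d=robot.camera('wrist');save(p,'w7.png');P=pts('wrist',d,c)
hsv=cv2.cvtColor(p,cv2.COLOR_RGB2HSV);H,S,V=[hsv[...,i].astype(int) for i in range(3)]
m=((H<8)|(H>172))&(S>150)&(V>80)&(P[...,2]>120)&(P[...,2]<175)
q=P[m];print(m.sum(),q.mean(0).round(1),q.min(0).round(),q.max(0).round())
t=q[q[:,2]>156];print('top',len(t),t.min(0).round(),t.max(0).round(),cv2.minEnclosingCircle(t[:,:2].astype(np.float32)))
E
```

```text
17.85 [526.3  47.6 180.1] [[0.661, 0.092, 0.745], [0.061, -0.996, 0.068], [0.748, 0.0, -0.664]] [ 0.08  0.13  2.47  3.12  0.3  -1.56] 0.9985491849418383
5051 [588.1  50.2 158.4] [563.  22. 144.] [622.  80. 163.]
top 4578 [564.  22. 156.] [622.  80. 163.] ((593.293212890625, 50.173431396484375), 29.744848251342773)
```

View pics/w7.png

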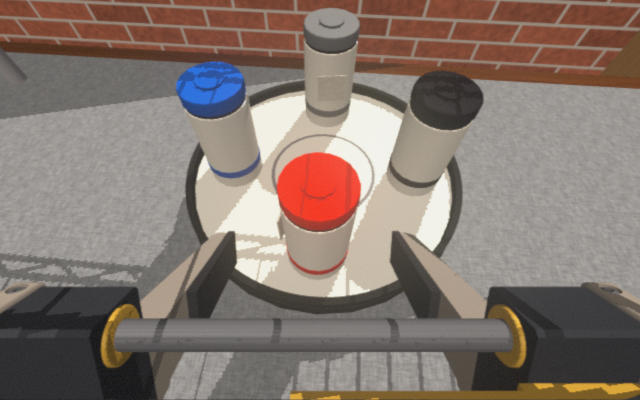

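The wrist view shows the red lid centred between the open fingers at (319,185). Its centre measures (593,50), height about 160 as expected.

```bash
python3 - <<'E'
from h import *
plan([((590,50.5,120),orient(.09,np.radians(48)),6)],1)
E
```

```text
0,0.02,0.58,0,-0.01,0,1,
-0.01,0.02,0.59,0,0,0,1,
0,0.01,0.58,0,-0.01,0.01,1,
0,0.02,0.58,0,0,0,1,
0,0.02,0.58,-0.01,-0.01,0,1,
-0.01,0.02,0.59,0,0,0,1,
end [590.   50.4 119.9] [[0.666, 0.09, 0.74], [0.06, -0.996, 0.066], [0.743, 0.0, -0.669]]
```

Emit:
arm_command(
  series=[0, 0.02, 0.58, 0, 0, 0, 1, 0, 0.02, 0.58, 0, 0, 0, 1, 0, 0.02, 0.58, 0, 0, 0, 1, 0, 0.02, 0.58, 0, 0, 0, 1, 0, 0.02, 0.58, 0, 0, 0, 1, -0.01, 0.02, 0.58, 0, 0, 0, 1, 0, 0, 0, 0, 0, 0, 1],
)

```text
time_s: 18.6
ee_pos: [588.7, 49.2, 116.6]
tcp_rot: [[0.667, 0.09, 0.739], [0.061, -0.996, 0.067], [0.742, 0.0, -0.67]]
ft_force: [0.3, -0.3, 0.7]
opening: 1.0
finger_force: 0.0
```

Emit:
arm_command(
  series=[0, 0, 0, 0, 0, 0, 0.2, 0, 0, 0, 0, 0, 0, 0, 0, 0, 0, 0, 0, 0, -0.3, 0, 0, 0, 0, 0, 0, -0.5, 0, 0, 0, 0, 0, 0, -0.5, 0, 0, 0, 0, 0, 0, -0.5],
  grip_force=35,
)

```text
time_s: 19.2
ee_pos: [589.2, 49.4, 119.3]
tcp_rot: [[0.665, 0.09, 0.742], [0.061, -0.996, 0.067], [0.745, 0.001, -0.667]]
ft_force: [-3.1, -0.5, 4.9]
opening: 0.652
finger_force: 35.0
```

Emit:
arm_command(
  series=[0.15, 0, -0.13, 0, 0, 0, -0.5, 0.25, 0, -0.22, 0, 0, 0, -0.5, 0.25, 0, -0.22, 0, 0, 0, -0.5, 0.22, 0, -0.2, 0, 0, 0, -0.5, 0, 0, 0, 0, 0, 0, -0.5],
)

```text
time_s: 19.7
ee_pos: [590.0, 49.4, 149.6]
tcp_rot: [[0.664, 0.09, 0.743], [0.061, -0.996, 0.067], [0.746, 0.0, -0.666]]
ft_force: [0.2, 0.9, -4.6]
opening: 0.646
finger_force: 35.0
```

```bash
python3 - <<'E'
from h import *
s=robot.read_state();print(s['time_s'],s['ee_pos'].round(1),s['ft_force'].round(1),s['joint_positions'].round(2),s['opening'],s['finger_force'])
R=s['tcp_rot'];psi=np.arctan2(R[1,2],R[0,2]);tau=np.arccos(-R[2,2]);print(psi,tau)
x,y,z=s['ee_pos']
p1=(490,42,150)
print(ik(p1,psi,tau))
# rotate about base axis: radius 492 -> mat
g=np.array((449.3,-329.8)); a=np.arctan2(g[1],g[0]); print(a)
way=[(p1,None,10)]
a0=np.arctan2(42,490); r0=np.hypot(490,42); N=12
r1=np.hypot(*g)-3*np.sin(tau)
for k in range(1,N+1):
    t=k/N; aa=a0+(a-a0)*t; r=r0+(r1-r0)*t; ps=psi+(a-psi)*t
    way.append(((r*np.cos(aa),r*np.sin(aa),150),orient(ps,tau),2))
print(ik(way[-1][0],a,tau),ik((*way[-1][0][:2],92),a,tau))
plan(way,-.5)
E
```

```text
19.7 [590.   49.4 149.6] [ 0.2  0.9 -4.6] [ 0.07  0.29  2.37  3.11  0.36 -1.55] 0.6458704993317625 34.99870419502258
0.08999536588463022 0.8413750607790117
[ 0.08  0.13  2.6  -0.43  0.43  0.86]
-0.63320218348038
[-0.63  0.21  2.48 -0.39  0.39  0.79] [-0.63  0.37  2.55 -0.62  0.62  0.83]
-0.27,-0.01,-0.3,0,0,0,-0.5,
-0.26,0,-0.3,0,0,0,-0.5,
-0.27,-0.01,-0.3,0,0,0,-0.5,
-0.26,-0.01,-0.3,0,0,0,-0.5,
-0.27,0,-0.3,0,0,0,-0.5,
-0.27,-0.01,-0.3,0,0,0,-0.5,
-0.26,-0.01,-0.3,0,0,0,-0.5,
-0.27,0,-0.3,0,0,0,-0.5,
-0.26,-0.01,-0.3,0,0,0,-0.5,
-0.27,-0.01,-0.3,0,0,0,-0.5,
0.06,0.6,0.06,-0.15,0,0.14,-0.5,
0.07,0.59,0.08,-0.15,0,0.13,-0.5,
0.05,0.6,0.06,-0.15,0,0.13,-0.5,
0.07,0.6,0.08,-0.15,0,0.14,-0.5,
0.06,0.61,0.06,-0.15,0,0.13,-0.5,
0.07,0.61,0.08,-0.15,0,0.14,-0.5,
0.05,0.61,0.06,-0.15,0,0.13,-0.5,
0.07,0.61,0.08,-0.15,0,0.14,-0.5,
0.06,0.62,0.06,-0.15,0,0.13,-0.5,
0.07,0.62,0.08,-0.15,0,0.13,-0.5,
0.06,0.63,0.06,-0.15,0,0.14,-0.5,
0.06,0.62,0.08,-0.15,0,0.13,-0.5,
0.06,0.63,0.07,-0.15,0,0.13,-0.5,
0.07,0.63,0.08,-0.15,0,0.14,-0.5,
0.06,0.64,0.06,-0.15,0,0.13,-0.5,
0.07,0.64,0.08,-0.15,0,0.14,-0.5,
0.06,0.65,0.06,-0.15,0,0.13,-0.5,
0.06,0.64,0.08,-0.15,0,0.13,-0.5,
0.06,0.65,0.06,-0.15,0,0.14,-0.5,
0.07,0.65,0.08,-0.15,0,0.13,-0.5,
0.06,0.66,0.07,-0.15,0,0.13,-0.5,
0.07,0.65,0.07,-0.15,0,0.14,-0.5,
0.05,0.67,0.07,-0.15,0,0.13,-0.5,
0.07,0.66,0.08,-0.14,0,0.14,-0.5,
end [ 447.5 -328.5  149.9] [[0.537, -0.592, 0.602], [-0.395, -0.806, -0.441], [0.746, -0.001, -0.666]]
```

Emit:
arm_command(
  series=[-0.15, 0, -0.17, 0, 0, 0, -0.5, -0.27, 0, -0.3, 0, 0, 0, -0.5, -0.27, -0.01, -0.3, 0, 0, 0, -0.5, -0.27, -0.01, -0.3, 0, 0, 0, -0.5, -0.27, 0, -0.3, 0, 0, 0, -0.5, -0.27, -0.01, -0.3, 0, 0, 0, -0.5, -0.27, -0.01, -0.3, 0, 0, 0, -0.5, -0.27, 0, -0.3, 0, 0, 0, -0.5, -0.27, -0.01, -0.3, 0, 0, 0, -0.5, -0.27, -0.01, -0.3, 0, 0, 0, -0.5, -0.12, 0, -0.13, 0, 0, 0, -0.5],
)

```text
time_s: 20.8
ee_pos: [487.4, 41.7, 147.5]
tcp_rot: [[0.666, 0.09, 0.74], [0.061, -0.996, 0.067], [0.743, 0.0, -0.669]]
ft_force: [-0.3, -0.6, -5.0]
opening: 0.642
finger_force: 35.0
```

Emit:
arm_command(
  series=[0.06, 0.6, 0.07, -0.15, 0, 0.14, -0.5, 0.06, 0.6, 0.07, -0.15, 0, 0.13, -0.5, 0.06, 0.6, 0.07, -0.15, 0, 0.13, -0.5, 0.06, 0.6, 0.07, -0.15, 0, 0.14, -0.5, 0.06, 0.61, 0.07, -0.15, 0, 0.13, -0.5, 0.06, 0.61, 0.07, -0.15, 0, 0.14, -0.5, 0.06, 0.61, 0.07, -0.15, 0, 0.13, -0.5, 0.06, 0.61, 0.07, -0.15, 0, 0.14, -0.5, 0.06, 0.62, 0.07, -0.15, 0, 0.13, -0.5, 0.06, 0.62, 0.07, -0.15, 0, 0.13, -0.5, 0.06, 0.63, 0.07, -0.15, 0, 0.14, -0.5, 0.06, 0.62, 0.07, -0.15, 0, 0.13, -0.5],
)

```text
time_s: 22.0
ee_pos: [502.0, -143.4, 147.2]
tcp_rot: [[0.643, -0.271, 0.716], [-0.18, -0.963, -0.202], [0.744, 0.001, -0.668]]
ft_force: [0.3, -1.0, -4.7]
opening: 0.652
finger_force: 35.0
```

Emit:
arm_command(
  series=[0.06, 0.63, 0.07, -0.15, 0, 0.13, -0.5, 0.06, 0.63, 0.07, -0.15, 0, 0.14, -0.5, 0.06, 0.64, 0.07, -0.15, 0, 0.13, -0.5, 0.06, 0.64, 0.07, -0.15, 0, 0.14, -0.5, 0.06, 0.65, 0.07, -0.15, 0, 0.13, -0.5, 0.06, 0.64, 0.07, -0.15, 0, 0.13, -0.5, 0.06, 0.65, 0.07, -0.15, 0, 0.14, -0.5, 0.06, 0.65, 0.07, -0.15, 0, 0.13, -0.5, 0.06, 0.66, 0.07, -0.15, 0, 0.13, -0.5, 0.06, 0.65, 0.07, -0.15, 0, 0.14, -0.5, 0.06, 0.5, 0.07, -0.15, 0, 0.13, -0.5, 0.03, 0.3, 0.05, -0.05, 0, 0.05, -0.5],
)

```text
time_s: 23.2
ee_pos: [451.2, -318.2, 146.8]
tcp_rot: [[0.545, -0.578, 0.607], [-0.385, -0.816, -0.431], [0.745, 0.002, -0.667]]
ft_force: [0.5, -0.3, -4.8]
opening: 0.644
finger_force: 35.0
```

```bash
python3 - <<'E'
from h import *
s=robot.read_state();print(s['time_s'],s['ee_pos'].round(1),s['tcp_rot'].round(3).tolist(),s['ft_force'].round(1),s['joint_positions'].round(2),s['opening'],s['finger_force'])
p,d=robot.camera('side');save(p,'side8.png')
p,d=robot.camera('scene');save(p,'s8.png');P=pts('scene',d)
hsv=cv2.cvtColor(p,cv2.COLOR_RGB2HSV);H,S,V=[hsv[...,i].astype(int) for i in range(3)]
m=((H<8)|(H>172))&(S>150)&(V>80)&(np.hypot(P[...,0]-449,P[...,1]+330)<100)&(P[...,2]>150); q=P[m];print(m.sum(),q.mean(0) if m.sum() else 0)
h=p.copy(); c=np.hstack([cv2.imread('pics/side8.png')[150:400,240:500],cv2.imread('pics/s8.png')[60:310,220:480]]);cv2.imwrite('pics/c8.png',cv2.resize(c,(800,385)))
plan([((447.4,-328.4,110),orient(-.633,np.arccos(-s['tcp_rot'][2,2])),4)],-.5)
E
```

```text
23.2 [ 451.2 -318.2  146.8] [[0.545, -0.578, 0.607], [-0.385, -0.816, -0.431], [0.745, 0.002, -0.667]] [ 0.5 -0.3 -4.8] [-0.62  0.25  2.45  3.14  0.4  -1.57] 0.6441987201479983 34.99869525432587
221 [ 452.13672477 -317.19666862  186.33204302]
-0.25,0.11,0.27,-0.02,0,0.02,-0.5,
-0.26,0.11,0.26,-0.02,0,0.02,-0.5,
-0.25,0.11,0.27,-0.02,0,0.03,-0.5,
-0.25,0.11,0.27,-0.02,0,0.02,-0.5,
end [ 447.4 -328.5  110.1] [[0.538, -0.592, 0.601], [-0.395, -0.806, -0.44], [0.745, -0.0, -0.667]]
```

View pics/c8.png

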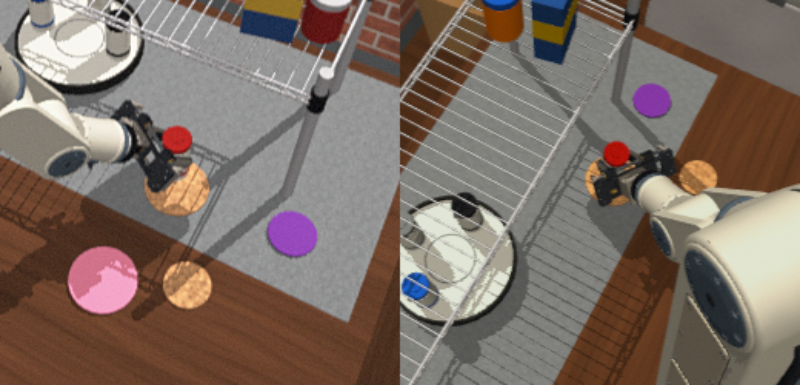

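The picture shows the canister held upright over the larger cork mat, its lid at (452,-317). The decoy mats are clear of it.

Emit:
arm_command(
  series=[-0.25, 0.11, 0.27, -0.02, 0, 0.02, -0.5, -0.25, 0.11, 0.27, -0.02, 0, 0.02, -0.5, -0.25, 0.11, 0.27, -0.02, 0, 0.02, -0.5, -0.25, 0.11, 0.27, -0.02, 0, 0.02, -0.5, -0.22, 0, 0.2, 0, 0, 0, -0.5, -0.15, 0, 0.13, 0, 0, 0, -0.5, 0, 0, 0, 0, 0, 0, -0.5],
)

```text
time_s: 24.0
ee_pos: [447.7, -327.6, 96.9]
tcp_rot: [[0.54, -0.589, 0.6], [-0.394, -0.808, -0.439], [0.744, 0.001, -0.669]]
ft_force: [0.2, 0.9, -5.3]
opening: 0.649
finger_force: 35.0
```

Emit:
arm_command(
  series=[-0.06, 0, 0.05, 0, 0, 0, -0.5, -0.03, 0, 0.03, 0, 0, 0, -0.5, 0, 0, 0, 0, 0, 0, -0.5],
)

```text
time_s: 24.3
ee_pos: [448.0, -328.0, 94.8]
tcp_rot: [[0.539, -0.59, 0.601], [-0.393, -0.808, -0.44], [0.745, 0.001, -0.667]]
ft_force: [-0.8, -0.3, -5.1]
opening: 0.644
finger_force: 35.0
```

Emit:
arm_command(
  series=[-0.06, 0, 0.06, 0, 0, 0, -0.5, -0.03, 0, 0.03, 0, 0, 0, -0.5, 0, 0, 0, 0, 0, 0, -0.5],
)

```text
time_s: 24.6
ee_pos: [448.0, -328.2, 91.4]
tcp_rot: [[0.539, -0.59, 0.601], [-0.393, -0.808, -0.44], [0.745, 0.001, -0.668]]
ft_force: [0.1, -1.1, -5.2]
opening: 0.646
finger_force: 35.0
```

Emit:
arm_command(
  series=[-0.03, 0, 0.02, 0, 0, 0, -0.5, 0, 0, 0, 0, 0, 0, -0.5],
)

```text
time_s: 24.8
ee_pos: [448.2, -328.3, 91.4]
tcp_rot: [[0.538, -0.59, 0.602], [-0.392, -0.808, -0.44], [0.746, 0.001, -0.666]]
ft_force: [-3.5, 3.0, 4.3]
opening: 0.646
finger_force: 35.0
```

Emit:
arm_command(
  series=[0, 0, 0, 0, 0, 0, 0.36, 0, 0, 0, 0, 0, 0, 0.5, 0, 0, 0, 0, 0, 0, 1, 0, 0, 0, 0, 0, 0, 1, 0, 0, 0, 0, 0, 0, 1],
  grip_force=10,
)

```text
time_s: 25.3
ee_pos: [448.0, -328.1, 90.7]
tcp_rot: [[0.539, -0.59, 0.601], [-0.393, -0.808, -0.44], [0.745, 0.001, -0.667]]
ft_force: [-0.5, -0.6, -0.5]
opening: 0.982
finger_force: 0.0
```

Emit:
arm_command(
  series=[0, 0, -0.2, 0, 0, 0, 1, 0, 0, -0.4, 0, 0, 0, 1, 0, 0, -0.6, 0, 0, 0, 1, 0, 0, -0.6, 0, 0, 0, 1, 0, 0, -0.6, 0, 0, 0, 1, 0, 0, -0.6, 0, 0, 0, 1, 0, 0, -0.6, 0, 0, 0, 1, 0, 0, -0.4, 0, 0, 0, 1, 0, 0, 0, 0, 0, 0, 1],
)

```text
time_s: 26.2
ee_pos: [386.9, -283.4, 158.4]
tcp_rot: [[0.539, -0.59, 0.602], [-0.393, -0.808, -0.44], [0.745, 0.001, -0.667]]
ft_force: [-0.2, -0.2, 1.1]
opening: 0.998
finger_force: 0.0
```

```bash
python3 - <<'E'
from h import *
s=robot.read_state();print(s['time_s'],s['ee_pos'].round(1),s['ft_force'].round(1),s['opening'])
lids('s9')
p,d=robot.camera('scene');P=pts('scene',d)
hsv=cv2.cvtColor(p,cv2.COLOR_RGB2HSV);H,S,V=[hsv[...,i].astype(int) for i in range(3)]
m=((H<8)|(H>172))&(S>150)&(V>80)&(np.hypot(P[...,0]-449,P[...,1]+330)<100)&(P[...,2]>115); q=P[m];print(m.sum(),q.mean(0).round(1))
c,_=robot.camera('wrist');cv2.imwrite('pics/c9.png',cv2.cvtColor(np.hstack([cv2.resize(c,(400,250)),cv2.resize(p[60:310,120:520],(400,250))]),cv2.COLOR_RGB2BGR))
E
```

```text
26.2 [ 386.9 -283.4  158.4] [-0.2 -0.2  1.1] 0.998299607596578
red ? 0
blue 214 [689.9 156.8] rad 105.0 ang 91.4
black 179 [697.2 -49.5] rad 101.4 ang -87.3
200 [ 448.7 -327.2  131. ]
```

View pics/c9.png

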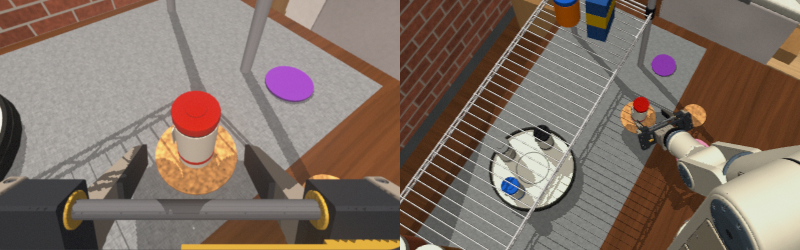

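The canister stands upright in the middle of the larger cork mat, the gripper is clear, and the other canisters are still on the tray.

```bash
python3 -c "
from rig import robot
print(robot.close_job())"
```

```text
the job is handed in; nothing more can be done
None
```

The red canister was turned to the front, lifted out and stood upright on the middle of the larger cork mat (about 3 mm off centre by camera), with the other canisters still on the tray and the tin not approached; I handed the job in at about 26 s, and no verdict came back.

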